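# Fit and lock the cover plate of a vacuum printing base

### The job

Put the cover plate on the low vacuum base of the print jig: hold it by its black handle block, tilt it, slide its thin steel tongue in under the overhanging blue lip, then lower it flat into the pocket and let go. Then press the brass bushing that stands up in the plate straight down until its shoulder sits fully home on the plate, so that it locks the plate to the base. Leave the cup, the two tape rolls and the white counter where they are.

Things in the scene. Friction and masses are not known exactly. Their poses are not given: they have to be found in the camera images.
- pocket (a point): Fixed aluminium base, 157 x 89 mm. Point: on the pocket floor, 14 mm over the table; z up, x towards the blue lip. Pocket: x -57.5 to +73.5 mm, y -31.5 to +31.5 mm. The -x end wall rises 8 mm over the floor, the side walls 9 mm (inner faces slope outward above 5 mm). With the plate home, plate and pocket axes agree and the plate's middle is over this point.
- lip_edge (a point): Middle of the lower free edge of the blue overhanging lip, 10 mm over the pocket floor, 60 mm from pocket along its x; same axes. The lip is 6 mm thick and covers the pocket's last 13.5 mm, up to the end wall, over its full width; its outer end is 25.5 mm from this edge.
- bore (a point): Mouth of the 15 mm through bore in the pocket floor, 40 mm from pocket along its -x; the plate's bushing goes into it when the plate lies home. Same axes as pocket.
- plate_grip (a point): Loose grey plate (0.25 kg, varies), at first flat on the table. Point: centre of its black handle block, 36 (x) x 14 (y, pinch here) x 34 mm (z), 25 mm over the plate's underside, 6 mm from its middle. x towards the tongue, z up. Plate 112 x 60 x 8 mm: x = -62 to +50 mm from here; then a steel tongue 44 wide, 4 thick, flush with the underside, to x = +66. Play in the pocket 1.5 mm each way.
- tongue_tip (a point): Middle of the tongue's front edge at its underside: 66 mm ahead (x) and 25 mm below (z) plate_grip; axes of the plate.
- bushing_top (a point): Middle of the top of the brass bushing standing in the plate, 46 mm from plate_grip towards -x of the plate, on its middle line. Shoulder 18 mm diameter, 4 mm thick, on a 10 mm shank with tapered foot. Its top is 24 mm over the plate's underside at joint 0 and 12 mm when home. Axes of the plate.
- bushing (a joint): How far the bushing is pressed into the plate, m: 0 standing proud, 0.012 fully home with its shoulder on the plate. It starts at 0 to 0.0025, stays where it is left and takes about 7 N to push; it cannot go home unless the plate lies in the pocket over the bore.
- cup_1: Bystander: pale paper-coloured cup, 63 mm diameter, 62 mm high, upright; origin at the centre of its underside.
- roll_1: Bystander: flat tan roll of masking tape, 104 mm across, 25 mm high, lying flat; origin at the centre of its underside.
- counter_1: Bystander: round white hand counter, 52 x 46 x 21 mm; origin at the centre of its underside.
- roll_2: Bystander: tan roll of packing tape, 90 mm across, 48 mm high, lying flat; origin at the centre of its underside.

How it is judged:
By the outcome, as a careful person would: the job done as asked, in the order asked, and still so for the second after the job is handed in, with the robot touching nothing.
It also fails if it takes over 45 s, if anything falls off the work surface, if the arm or the gripper's body presses on something with over 40 N, if the wrist force passes 120 N, or if a joint passes its speed limit or range.

### The arm

A 6-joint arm with a two-finger parallel gripper is mounted at the origin on a cart in front of the work surface, level with it; the furniture and walls round the work are solid. World frame = base frame: x ahead of the robot, y to its left, z up, the work surface at z = 0. Lengths are in mm, angles in rad, forces in N, time in s.
With the tool pointing down it reaches from about 275 to 1000 mm from the base axis. Payload 8.4 kg.
Tool frame: the origin (TCP) lies on the centre line of the jaws, within the pads' length; the fingertips stand 22 mm ahead of it and the grasp point (between the pads) lies 3 mm ahead of it; z points along the fingers, x is the direction in which the jaws open and shut, and the axes are right-handed (so a half turn about z gives the same grasp; the last joint's range is limited). The gripper opens to 85 mm and grips with 20 to 120 N. Pads are 22 mm wide; open, the fingers measure 114 mm over their backs; the gripper's body (76 mm by 85 mm) begins 54 mm behind the grasp point. The pads swing forward as they close: fully open they stand 13 mm farther back than shut.
Start: joints at [1.163, 0.353, 1.633, -0, 1.155, -0.002], TCP at [246.72, 574.245, 253.281] pointing down, gripper open.
Joint ranges: [-2.63, 2.63], [-0.92, 2.1], [0.06, 2.66], [-1.3, 4.44], [0, 2.69], [-3.02, 3.02]. Speed limits (rad/s): [2.22, 2.22, 2.79, 3.14, 3.14, 3.14].

### API

Orientations are given as [roll, pitch, yaw] about the fixed x, y, z axes, in that order (R = Rz(yaw) Ry(pitch) Rx(roll)).
In Python, from rig import status, viewer, job gives the robot as it stands.
- The arm moves only by the tool send_rows, never from a script. Its argument "plan" is a list of rows, each a list of 3 entries, a list of its own where there are three numbers: the shift along the tool's x, y, z in m, then the turn, a rotation vector about the tool's x, y, z in rad, then the opening, from -1 (shut) to 1 (fully open). In form: [[[x, y, z], [rx, ry, rz], jaw], ...]. A call has exactly 5 rows; each row is the pose to reach, as a shift and turn from the pose measured when the call began, along the tool's axes at that moment; what a row does not reach only later rows make up. A row lasts 1/12 s, in which the tool goes at most 41.7 mm and 7.16 degrees, less where a joint would pass 70% of its speed; a pose out of reach is approached as far as the arm can. A call with a gripper value outside its range is refused whole. The fingers move at their own pace and stop on an object; "squeeze" is the grip in N (left out, the last holds). Time passes only in rows, so rows that repeat a pose let the fingers close, or fill a call up. It gives the time, the measured TCP pose, the force and the opening at its end, in the units of the state.
- status.sense(): the state, without advancing time (a new reading comes with each control period).
- viewer.grab_frame(name): name is "scene" or "top"; returns the picture (384x512x3 uint8, red, green, blue); there is no depth.
- viewer.camera_params(name): a dict with "intrinsics" (3x3 intrinsics, pixels), "xyz" and "orientation" of the camera in the world. Camera axes: x right, y down, z forward; pixel columns grow to the right and rows downward; lengths in mm; the calibration is good to about 2 mm. A picture is of the moment at which its call begins. camera_params takes no time and is no camera call.
- job.sign_off(): hands the job in, once; it reports no verdict.
Trained networks look in the newest picture that a camera, given by its name, has taken for a name from the list of things; names that differ only in an ending like _2 or _b are one class to them, and where a whole thing is asked for, a point or a joint stands for the part that bears it (a point fixed in the world has none). Each returns a list of dicts, best first, with "p" (0 to 1); they miss things now and then, are a little off and sometimes report something else, mostly with a low value. They report only what shows in the picture. A call takes as long as a camera call.
- viewer.cut_out(label, camera): "mask" (384x512 bool, what is visible of it) and "extent" ([left, top, width, height] in pixels, round what is visible of it).
The state is a dict: "clock": time; "qpos": joint angles; "qvel": joint speeds; "joint_efforts": joint torques, N m; "eef_pos": TCP position; "tcp_rot": TCP orientation; "contact_force": force on the tool from outside, world axes, zero at the start; "wrist_torque": the same for the moment, N m; "opening": opening from 0.0 (shut) to 1.0 (fully open).
Only numpy, scipy, OpenCV 4.12 (cv2) and the standard library are available. Lean on these libraries where they do the work, as an engineer would, in place of code of your own. Each camera call takes 0.05 s, during which the arm holds its last target.

## Working session

There is one attempt and no reset: what is moved stays moved. The work goes in short steps, Python scripts to look and compute and a tool call to move; the robot and the scene stay as the last step left them, time stands still between calls to the robot, and variables do not carry over. Pictures are saved under pics/ and viewed, and the job is handed in when it is done.

Besides the shell and the picture viewer there is one more tool, called by a JSON object that holds its "fn" and its "kwargs", one argument or row to a line. send_rows: Moves the arm, as the interface text tells. Its arguments: {"type":"object","properties":{"plan":{"type":"array"},"squeeze":{"type":"number"}},"required":["plan"]}

```bash
mkdir -p pics; ls; python3 - <<'E'
from rig import status, viewer, job
import cv2
print(status.sense())
for n in ("scene","top"):
    im=viewer.grab_frame(n); cv2.imwrite(f"pics/{n}0.png",im[:,:,::-1])
    print(n,viewer.camera_params(n))
E
```

```text
pics
{'clock': 0.0, 'qpos': array([ 1.16263752e+00,  3.53671967e-01,  1.63414897e+00, -5.23945330e-06,
        1.15521162e+00, -2.43433086e-03]), 'qvel': array([-2.72090708e-04,  3.61004577e-04, -1.78787409e-03,  1.17777025e-03,
        1.12903777e-03,  8.31199455e-05]), 'joint_efforts': array([ 2.84217240e-03, -6.05247688e+01, -3.42065227e+01,  2.76144719e-04,
        9.38552519e-03,  8.76724528e-06]), 'eef_pos': array([246.51682266, 573.83019956, 252.54044464]), 'tcp_rot': array([3.14159137e+00, 1.43991066e-03, 1.16507397e+00]), 'contact_force': array([-0.25747722, -0.17158235,  0.34358378]), 'wrist_torque': array([ 0.03207058, -0.01235641,  0.0201905 ]), 'opening': 0.9977065528868582}
scene {'intrinsics': array([[495.13337833,   0.        , 262.00992123],
       [  0.        , 495.13337833, 189.07464207],
       [  0.        ,   0.        ,   1.        ]]), 'xyz': array([-206.69110766, -660.6718071 ,  857.32201152]), 'orientation': array([-2.24086544,  0.00897549, -0.84177468])}
top {'intrinsics': array([[420.70600717,   0.        , 252.71114836],
       [  0.        , 420.70600717, 197.14714877],
       [  0.        ,   0.        ,   1.        ]]), 'xyz': array([ 349.1605897 ,   57.26449342, 1173.3158166 ]), 'orientation': array([-2.95061292, -0.00607596, -1.5887903 ])}
```

View pics/scene0.png

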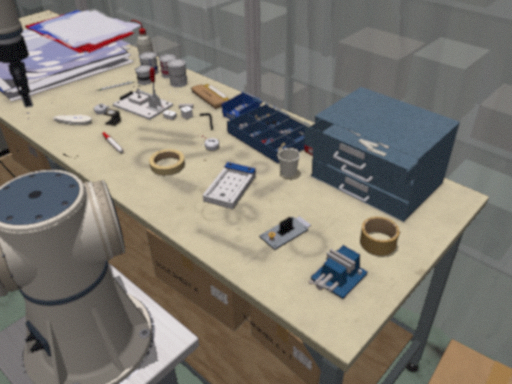

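View pics/top0.png

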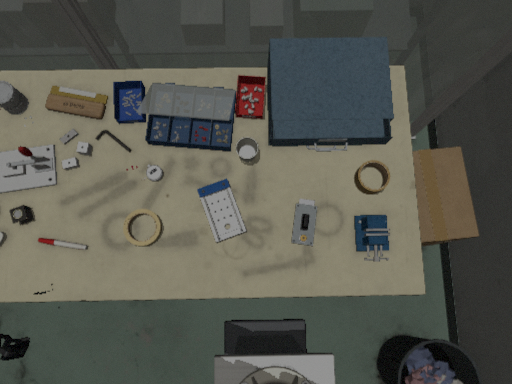

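```bash
cat > h.py <<'E'
import numpy as np, cv2
from scipy.spatial.transform import Rotation as R
from rig import status, viewer, job
def cam(n):
    p=viewer.camera_params(n); return p['intrinsics'],np.array(p['xyz']),R.from_euler('xyz',p['orientation']).as_matrix()
def proj(n,P):
    K,t,Rm=cam(n); c=(np.atleast_2d(P)-t)@Rm; u=c@K.T; return u[:,:2]/u[:,2:]
def ray(n,uv,z):
    K,t,Rm=cam(n); d=Rm@np.linalg.solve(K,[uv[0],uv[1],1.]); return t+d*(z-t[2])/d[2]
def crop(im,cx,cy,w,h,s,fn):
    M=np.array([[s,0,-s*(cx-w/2)],[0,s,-s*(cy-h/2)]],float)
    o=cv2.warpAffine(im,M,(int(w*s),int(h*s)),flags=cv2.INTER_CUBIC); cv2.imwrite(fn,o)
E
python3 - <<'E'
from h import *
s=cv2.imread('pics/scene0.png');t=cv2.imread('pics/top0.png')
a=cv2.resize(t[165:255,185:325],None,fx=5,fy=5,interpolation=cv2.INTER_CUBIC); cv2.imwrite('pics/topz.png',a)
a=cv2.resize(s[155:255,190:315],None,fx=6,fy=6,interpolation=cv2.INTER_CUBIC); cv2.imwrite('pics/scenez.png',a)
for n in('top','scene'):
  for l in('pocket','lip_edge','bore','plate_grip','tongue_tip','bushing_top'):
    try:
      for d in viewer.cut_out(l,n)[:2]:
        ys,xs=np.nonzero(d['mask']); print(n,l,d['p'],d['extent'],xs.mean(),ys.mean())
    except Exception as e: print(n,l,e)
print(status.sense()['clock'])
E
```

```text
top pocket 0.69 [197.2, 178.9, 45.8, 66.7] 221.1028387787895 210.66416711301554
top lip_edge 0.71 [198.6, 181.0, 48.8, 60.5] 221.08585858585857 210.16161616161617
top bore 0.9 [198.0, 179.9, 45.6, 65.8] 220.78328008519702 210.49840255591053
top plate_grip 0.97 [288.3, 196.6, 29.7, 50.8] 304.1341463414634 222.02947154471545
top plate_grip 0.5 [198.3, 178.8, 46.2, 64.7] 221.14742547425473 210.5430894308943
top tongue_tip 0.92 [288.8, 196.9, 24.5, 51.0] 303.9555555555556 222.57989417989418
scene pocket 0.88 [201.2, 161.2, 51.8, 47.3] 229.86405835543766 185.63527851458886
scene lip_edge 0.9 [202.2, 160.5, 56.2, 52.0] 230.01370757180158 185.41840731070496
scene bore 0.84 [200.3, 164.9, 59.2, 44.2] 229.9278876834716 185.8557753669432
scene plate_grip 0.84 [259.3, 215.6, 49.9, 32.0] 285.45010845986985 231.69956616052062
scene plate_grip 0.4 [151.2, 150.0, 36.8, 23.0] 167.05769230769232 162.23557692307693
scene tongue_tip 0.63 [261.4, 220.1, 48.0, 28.7] 285.5067650676507 231.85239852398524
scene bushing_top 0.45 [268.5, 235.8, 7.5, 3.2] 272.0 235.42857142857142
0.7
```

View pics/topz.png

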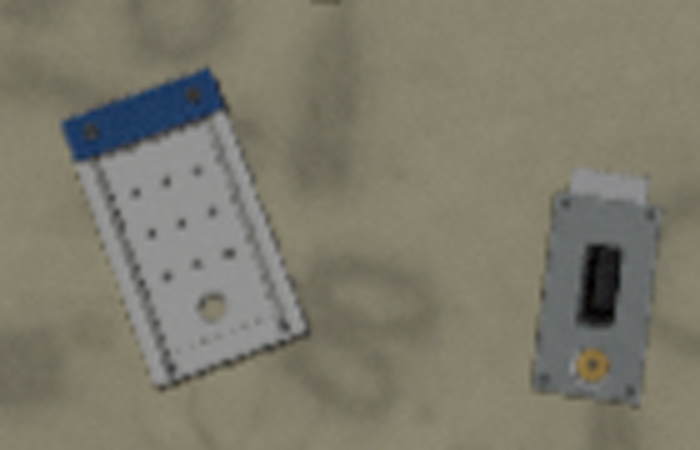

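View pics/scenez.png

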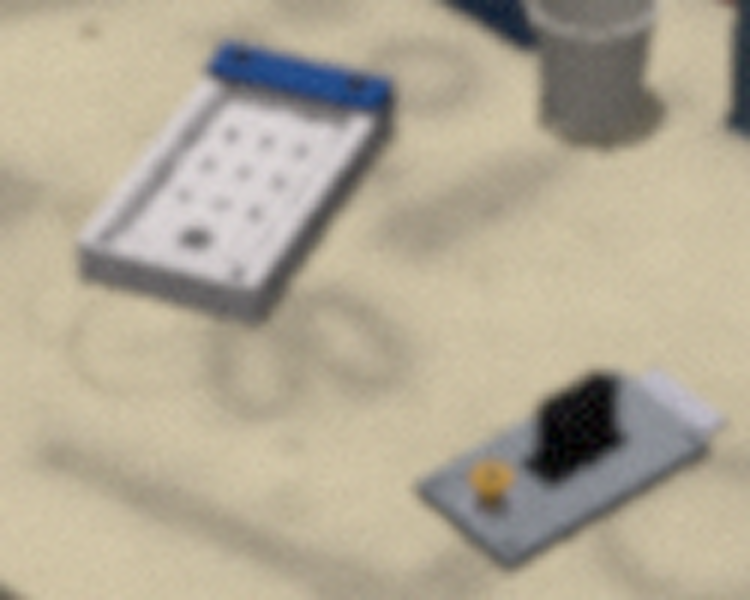

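```bash
cat > fit.py <<'E'
from h import *
from scipy.optimize import least_squares
def tz(X,Y): return ((X+.5)/5-.5+185,(Y+.5)/5-.5+165)
def sz(X,Y): return ((X+.5)/6-.5+190,(Y+.5)/6-.5+155)
base=[('top',tz(62,122),(85.5,44.5,16)),('top',tz(210,68),(85.5,-44.5,16)),('top',tz(78,160),(60,44.5,16)),
('top',tz(160,388),(-71.5,44.5,8)),('top',tz(308,332),(-71.5,-44.5,8)),('top',tz(211,307),(-40,0,0)),
('scene',sz(225,42),(85.5,44.5,16)),('scene',sz(393,80),(85.5,-44.5,16)),('scene',sz(210,72),(60,44.5,16)),
('scene',sz(82,248),(-71.5,44.5,8)),('scene',sz(254,297),(-71.5,-44.5,8)),('scene',sz(195,237),(-40,0,0))]
# plate in plate_grip xy, z over table
pl=[('top',tz(555,192),(50,30,8)),('top',tz(660,208),(50,-30,8)),('top',tz(533,390),(-62,30,8)),('top',tz(639,405),(-62,-30,8)),
('top',tz(573,170),(66,22,4)),('top',tz(650,178),(66,-22,4)),('top',tz(593,365),(-46,0,23)),
('scene',sz(420,487),(-62,30,8)),('scene',sz(512,556),(-62,-30,8)),('scene',sz(708,442),(50,-30,8)),('scene',sz(494,478),(-46,0,23)),('scene',sz(722,418),(66,-22,4)),('scene',sz(660,368),(66,22,4))]
def res(p,F,z0):
    o=[]
    c,s=np.cos(p[2]),np.sin(p[2])
    for n,uv,(x,y,z) in F:
        P=[p[0]+c*x-s*y,p[1]+s*x+c*y,z+z0]
        o.append(proj(n,P)[0]-uv)
    return np.array(o)
def fit(F,z0,g):
    return least_squares(lambda p:res(p,F,z0).ravel(),g,x_scale=[10,10,.1],loss='soft_l1').x
if __name__=='__main__':
  for nm,F,z0,g in(('base',base,14,[300,100,.3]),('plate',pl,0,[300,-80,0])):
    for sub in(('top','scene'),('top',),('scene',)):
        f=[q for q in F if q[0] in sub]; p=fit(f,z0,g); print(nm,sub,p.round(3)); 
        if len(sub)==2: print(res(p,f,z0).round(2).tolist())
E
python3 fit.py
```

```text
base ('top', 'scene') [5.30475e+02 1.30857e+02 3.38000e-01]
[[-0.22, -0.25], [0.37, -0.27], [-0.42, 0.61], [-0.76, -0.08], [0.24, -0.18], [0.65, 0.08], [0.26, 0.09], [0.55, 0.44], [-1.09, -0.12], [-1.08, -0.32], [0.38, -0.53], [0.39, 0.84]]
base ('top',) [5.30399e+02 1.30807e+02 3.37000e-01]
base ('scene',) [5.30680e+02 1.31032e+02 3.39000e-01]
plate ('top', 'scene') [ 5.01679e+02 -9.65660e+01 -1.49000e-01]
[[0.01, -0.04], [0.2, -0.46], [-0.11, -0.11], [0.26, -0.25], [-0.3, -0.53], [-0.25, -0.11], [-0.04, 0.06], [-0.85, -0.32], [-0.31, 1.46], [0.82, -0.15], [-0.35, 0.3], [0.77, 0.59], [-0.73, 0.15]]
plate ('top',) [ 5.01117e+02 -9.66020e+01 -1.54000e-01]
plate ('scene',) [ 5.02778e+02 -9.60910e+01 -1.44000e-01]
```

```bash
cat > mv.py <<'E'
from h import *
import sys
PB=np.array([530.5,130.9]); YB=0.338
def down(yaw_plate,tilt=0.):   # tool: x along plate y, z down; tilt nose-down about plate y
    a=R.from_euler('z',yaw_plate)*R.from_euler('y',tilt)*R.from_euler('z',np.pi/2)*R.from_euler('x',np.pi)
    return a
def rel(pos,rot,s=None):
    s=s or status.sense()
    Rc=R.from_euler('xyz',s['tcp_rot'])
    d=Rc.inv().apply(np.array(pos)-s['eef_pos'])/1000
    w=(Rc.inv()*rot).as_rotvec()
    print('t',round(s['clock'],2),'pos',s['eef_pos'].round(1),'rot',s['tcp_rot'].round(4),'F',s['contact_force'].round(1),'open',round(s['opening'],3))
    print('shift',d.round(4).tolist(),'turn',w.round(4).tolist())
E
python3 -c "
from mv import *
rel([501.5,-96.5,160],down(-.15))"
```

```text
t 0.7 pos [246.7 574.3 253.3] rot [-3.1416e+00 -1.0000e-04  1.1650e+00] F [0.3 0.3 0.8] open 1.002
shift [-0.5157, 0.4989, 0.0933] turn [-0.0, -0.0001, -0.2558]
```

{"fn": "send_rows", "kwargs": {
  "plan": [
    [[-0.516,0.499,0.093],[0,0,-0.2558],-0.3],
    [[-0.516,0.499,0.093],[0,0,-0.2558],-0.3],
    [[-0.516,0.499,0.093],[0,0,-0.2558],-0.3],
    [[-0.516,0.499,0.093],[0,0,-0.2558],-0.3],
    [[-0.516,0.499,0.093],[0,0,-0.2558],-0.3]
  ],
  "squeeze": 60
}}

```text
clock: 1.12
eef_pos: [320.3, 379.4, 226.4]
tcp_rot: [3.141, -0.0, 1.422]
contact_force: [1.9, -0.2, 0.7]
opening: 0.351
```

```bash
python3 -c "
from mv import *
rel([501.5,-96.5,160],down(-.15))"
```

```text
t 1.12 pos [320.3 379.4 226.4] rot [ 3.1413e+00 -3.0000e-04  1.4215e+00] F [ 1.9 -0.2  0.7] open 0.351
shift [-0.4437, 0.25, 0.0663] turn [0.0003, -0.0003, 0.0007]
```

{"fn": "send_rows", "kwargs": {
  "plan": [
    [[-0.444,0.25,0.066],[0,0,0],-0.3],
    [[-0.444,0.25,0.066],[0,0,0],-0.3],
    [[-0.444,0.25,0.066],[0,0,0],-0.3],
    [[-0.444,0.25,0.066],[0,0,0],-0.3],
    [[-0.444,0.25,0.066],[0,0,0],-0.3]
  ]
}}

```text
clock: 1.53
eef_pos: [393.8, 186.2, 199.9]
tcp_rot: [3.14, -0.001, 1.422]
contact_force: [0.9, 0.4, 0.2]
opening: 0.347
```

```bash
python3 -c "
from mv import *
rel([501.5,-96.5,130],down(-.15))"
```

```text
t 1.53 pos [393.8 186.2 199.9] rot [ 3.1404e+00 -9.0000e-04  1.4220e+00] F [0.9 0.4 0.2] open 0.347
shift [-0.2636, 0.1484, 0.0698] turn [0.0012, -0.0009, 0.0012]
```

{"fn": "send_rows", "kwargs": {
  "plan": [
    [[-0.2636,0.1484,0.07],[0,0,0],-0.3],
    [[-0.2636,0.1484,0.07],[0,0,0],-0.3],
    [[-0.2636,0.1484,0.07],[0,0,0],-0.3],
    [[-0.2636,0.1484,0.07],[0,0,0],-0.3],
    [[-0.2636,0.1484,0.07],[0,0,0],-0.3]
  ]
}}

```text
clock: 1.95
eef_pos: [466.1, -3.9, 153.0]
tcp_rot: [3.139, -0.001, 1.422]
contact_force: [0.7, 1.7, -0.6]
opening: 0.353
```

```bash
python3 -c "
from mv import *
rel([501.5,-96.5,80],down(-.15))"
```

```text
t 1.95 pos [466.1  -3.9 153. ] rot [ 3.1395e+00 -1.1000e-03  1.4218e+00] F [ 0.7  1.7 -0.6] open 0.353
shift [-0.0864, 0.0486, 0.073] turn [0.0021, -0.0011, 0.001]
```

{"fn": "send_rows", "kwargs": {
  "plan": [
    [[-0.043,0.024,0.02],[0,0,0.001],-0.3],
    [[-0.0864,0.0486,0.04],[0.002,-0.001,0.001],-0.3],
    [[-0.0864,0.0486,0.073],[0.002,-0.001,0.001],-0.3],
    [[-0.0864,0.0486,0.073],[0.002,-0.001,0.001],-0.3],
    [[-0.0864,0.0486,0.073],[0.002,-0.001,0.001],-0.3]
  ]
}}

```text
clock: 2.37
eef_pos: [500.1, -97.5, 77.8]
tcp_rot: [-3.137, -0.0, 1.418]
contact_force: [-0.3, 0.0, -0.6]
opening: 0.349
```

```bash
python3 - <<'E'
from mv import *
rel([501.5,-96.5,38],down(-.15))
for n,c in(('top',(304,222)),('scene',(285,225))):
    im=viewer.grab_frame(n)[:,:,::-1]; cv2.imwrite(f'pics/{n}1.png',im); crop(im,c[0],c[1],100,75,6,f'pics/{n}1z.png')
E
```

```text
t 2.37 pos [500.1 -97.5  77.8] rot [-3.1373e+00 -3.0000e-04  1.4184e+00] F [-0.3  0.  -0.6] open 0.349
shift [0.0012, 0.0014, 0.0398] turn [-0.0043, -0.0003, -0.0023]
```

View pics/scene1z.png

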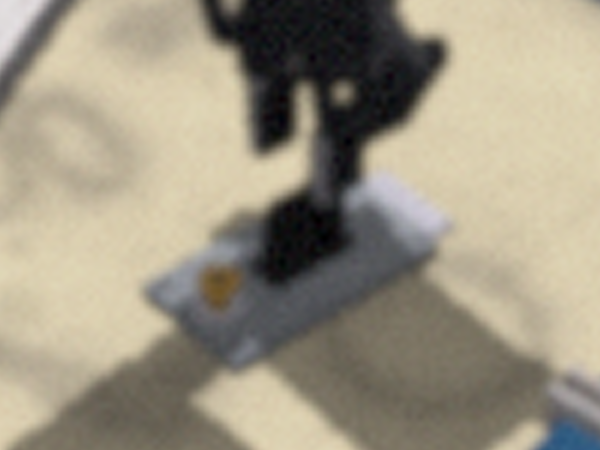

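View pics/top1z.png

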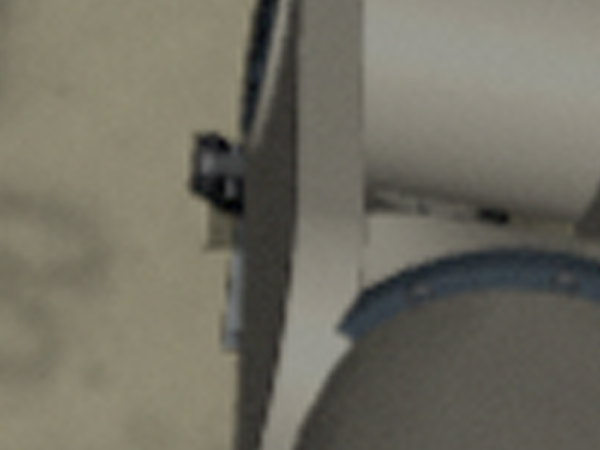

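```bash
python3 - <<'E'
from mv import *
s=status.sense(); Rc=R.from_euler('xyz',s['tcp_rot'])
for P in ([15,-11,22],[15,11,22],[-15,-11,22],[-15,11,22],[15,-11,15],[15,11,15],[28,11,22],[28,-11,22]):
    w=Rc.apply(P)+s['eef_pos']; print(P,((proj('scene',w)[0]-[285-50,225-37.5])*6).round(0))
E
```

```text
[15, -11, 22] [259. 161.]
[15, 11, 22] [300. 138.]
[-15, -11, 22] [309. 199.]
[-15, 11, 22] [349. 176.]
[15, -11, 15] [260. 148.]
[15, 11, 15] [300. 125.]
[28, 11, 22] [279. 123.]
[28, -11, 22] [238. 145.]
```

{"fn": "send_rows", "kwargs": {
  "plan": [
    [[0.0012,0.0014,0.02],[-0.0043,0,-0.0023],-0.3],
    [[0.0012,0.0014,0.044],[-0.0043,0,-0.0023],-0.3],
    [[0.0012,0.0014,0.044],[-0.0043,0,-0.0023],-0.3],
    [[0.0012,0.0014,0.044],[-0.0043,0,-0.0023],-0.3],
    [[0.0012,0.0014,0.044],[-0.0043,0,-0.0023],-0.5]
  ]
}}

```text
clock: 2.88
eef_pos: [503.5, -94.5, 38.0]
tcp_rot: [3.136, -0.0, 1.424]
contact_force: [-0.0, 0.6, 0.4]
opening: 0.252
```

{"fn": "send_rows", "kwargs": {
  "plan": [
    [[0,0,0],[0,0,0],-0.8],
    [[0,0,0],[0,0,0],-1],
    [[0,0,0],[0,0,0],-1],
    [[0,0,0],[0,0,0],-1],
    [[0,0,0],[0,0,0],-1]
  ],
  "squeeze": 60
}}

```text
clock: 3.3
eef_pos: [504.2, -94.4, 39.2]
tcp_rot: [3.135, -0.001, 1.424]
contact_force: [-1.9, 2.6, 9.3]
opening: 0.151
```

```bash
python3 - <<'E'
from mv import *
rel([501.5,-96.5,34],down(-.15))
im=viewer.grab_frame('scene')[:,:,::-1]; crop(im,285,225,100,75,6,f'pics/s2z.png')
E
```

```text
t 3.3 pos [504.2 -94.4  39.2] rot [ 3.1349e+00 -5.0000e-04  1.4238e+00] F [-1.9  2.6  9.3] open 0.151
shift [-0.0025, -0.0024, 0.0052] turn [0.0067, -0.0005, 0.003]
```

View pics/s2z.png

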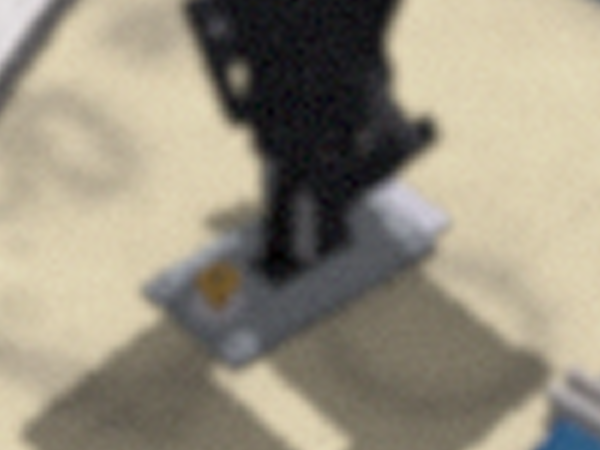

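```bash
cat >> mv.py <<'E'
G=np.array([2.4,0,14.2])
def tcp_for_tip(tx,tz,tilt,ty=0.,dyaw=0.):
    """tip of tongue at pocket coords (tx,ty,tz)"""
    Rb=R.from_euler('z',YB)
    Rp=R.from_euler('z',YB+dyaw)*R.from_euler('y',tilt)
    tip=np.array([*PB,14])+Rb.apply([tx,ty,tz])
    return tip+Rp.apply(G-np.array([66,0,-25])), down(YB+dyaw,tilt)
def tip_now(s=None):
    s=s or status.sense()
    Rt=R.from_euler('xyz',s['tcp_rot']); Rp=Rt*down(0,0).inv()
    tip=s['eef_pos']+Rp.apply(np.array([66,0,-25])-G)
    e=(R.from_euler('z',YB).inv()*Rp).as_euler('ZYX')
    print('tip(pocket)',R.from_euler('z',YB).inv().apply(tip-np.array([*PB,14])).round(1),'yaw,tilt,roll',e.round(4),'F',R.from_euler('z',YB).inv().apply(s['contact_force']).round(1),'t',round(s['clock'],2),'op',round(s['opening'],3))
E
python3 -c "
from mv import *
tip_now()
rel(*tcp_for_tip(35,50,np.radians(10)))"
```

```text
tip(pocket) [ -43.  -233.5  -13.6] yaw,tilt,roll [-0.485  -0.0067  0.0005] F [-1.   3.   9.2] t 3.35 op 0.151
t 3.35 pos [504.2 -94.4  39.2] rot [ 3.1349e+00 -5.0000e-04  1.4238e+00] F [-2.   2.4  9.2] open 0.151
shift [0.217, -0.0249, -0.0745] turn [0.1778, -0.0412, -0.4839]
```

{"fn": "send_rows", "kwargs": {
  "plan": [
    [[0,0,-0.025],[0,0,0],-1],
    [[0,0,-0.06],[0,0,0],-1],
    [[0.04,-0.004,-0.09],[0.06,-0.01,-0.12],-1],
    [[0.08,-0.008,-0.09],[0.12,-0.02,-0.24],-1],
    [[0.12,-0.012,-0.09],[0.17,-0.03,-0.36],-1]
  ]
}}

```text
clock: 3.77
eef_pos: [510.8, 22.4, 132.2]
tcp_rot: [-2.989, 0.003, 1.764]
contact_force: [0.6, -0.5, -4.3]
opening: 0.147
```

```bash
python3 -c "
from mv import *
tip_now()
rel(*tcp_for_tip(35,50,np.radians(10)))"
```

```text
tip(pocket) [   1.7 -104.2   69.8] yaw,tilt,roll [-0.1451  0.1527 -0.0033] F [ 0.4 -0.7 -4.3] t 3.77 op 0.147
t 3.77 pos [510.8  22.4 132.2] rot [-2.9889  0.0032  1.7642] F [ 0.6 -0.5 -4.3] open 0.147
shift [0.0998, 0.0222, 0.015] turn [0.0216, -0.0203, -0.1432]
```

{"fn": "send_rows", "kwargs": {
  "plan": [
    [[0.035,0.007,0],[0.01,-0.01,-0.07],-1],
    [[0.07,0.015,0.005],[0.0216,-0.0203,-0.1432],-1],
    [[0.0998,0.0222,0.015],[0.0216,-0.0203,-0.1432],-1],
    [[0.0998,0.0222,0.015],[0.0216,-0.0203,-0.1432],-1],
    [[0.0998,0.0222,0.015],[0.0216,-0.0203,-0.1432],-1]
  ]
}}

```text
clock: 4.18
eef_pos: [510.2, 125.4, 113.2]
tcp_rot: [-2.966, -0.0, 1.912]
contact_force: [-0.5, -1.6, -3.7]
opening: 0.153
```

```bash
python3 - <<'E'
from mv import *
for n in('scene','top'):
    im=viewer.grab_frame(n)[:,:,::-1]; cv2.imwrite(f'pics/{n}3.png',im); crop(im,230,180,100,75,8,f'pics/{n}3z.png')
tip_now()
rel(*tcp_for_tip(35,50,np.radians(10)))
s=status.sense()
print(s['qpos'].round(3))
E
```

```text
tip(pocket) [34.7 -0.2 50.1] yaw,tilt,roll [ 0.0003  0.1749 -0.0002] F [-0.6 -0.  -3.6] t 4.28 op 0.151
t 4.28 pos [510.7 123.7 113.8] rot [-2.9667e+00  2.0000e-04  1.9092e+00] F [-0.5 -0.2 -3.6] open 0.151
shift [0.0002, 0.0003, 0.0001] turn [-0.0003, 0.0003, 0.0003]
[ 0.245  0.46   1.842 -0.019  1.014 -1.653]
```

View pics/scene3z.png

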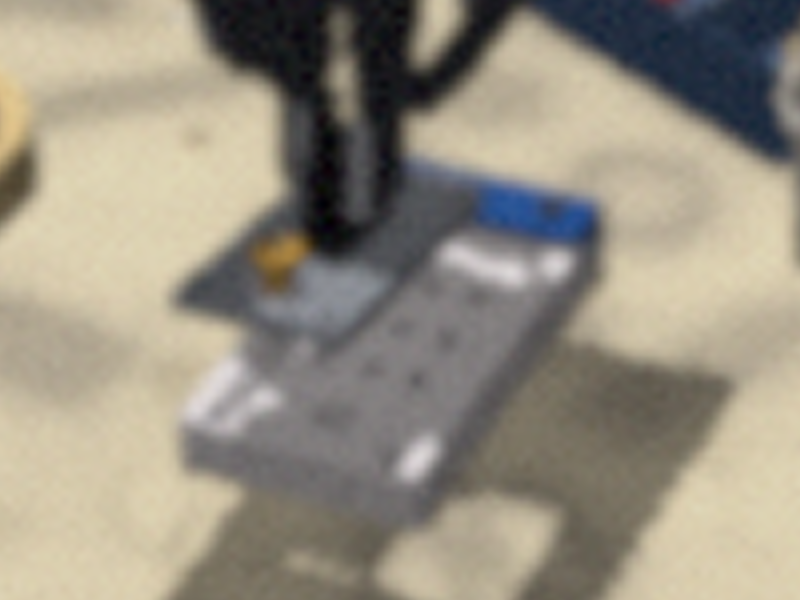

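View pics/top3z.png

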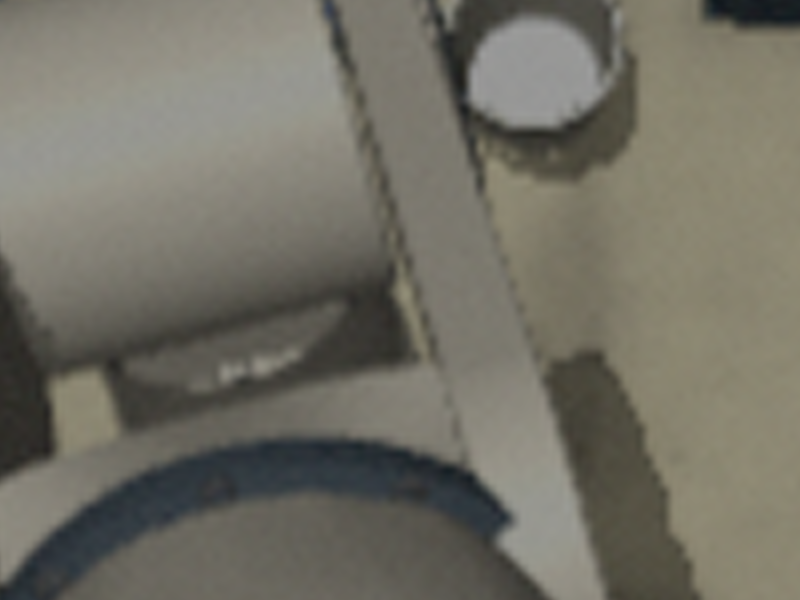

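```bash
cat > ov.py <<'E'
from mv import *
def overlay(img,fn,c=(230,180),s=8,w=100,h=75,g=None,st=None):
    st=st or status.sense()
    Rt=R.from_euler('xyz',st['tcp_rot']); Rp=Rt*down(0,0).inv(); g=G if g is None else np.array(g)
    f=lambda pts:proj('scene',st['eef_pos']+Rp.apply(np.array(pts,float)-g))
    M=np.array([[s,0,-s*(c[0]-w/2)+ (s-1)/2],[0,s,-s*(c[1]-h/2)+(s-1)/2]],float)
    o=cv2.warpAffine(img,M,(w*s,h*s),flags=cv2.INTER_CUBIC)
    tr=lambda q:(q@M[:,:2].T+M[:,2]).round().astype(int).reshape(-1,1,2)
    cv2.polylines(o,[tr(f([[-62,30,-17],[50,30,-17],[50,-30,-17],[-62,-30,-17]]))],True,(0,0,255),1)
    cv2.polylines(o,[tr(f([[50,22,-21],[66,22,-21],[66,-22,-21],[50,-22,-21]]))],True,(0,255,255),1)
    a=np.linspace(0,6.28,20); cv2.polylines(o,[tr(f(np.c_[-46+9*np.cos(a),9*np.sin(a),0*a-2]))],True,(0,255,0),1)
    b=lambda pts:tr(proj('scene',np.array([*PB,14.])+R.from_euler('z',YB).apply(np.array(pts,float))))
    cv2.polylines(o,[b([[-71.5,44.5,8],[60,44.5,9],[60,-44.5,9],[-71.5,-44.5,8]])],True,(255,0,255),1)
    cv2.polylines(o,[b([[85.5,44.5,16],[60,44.5,16],[60,-44.5,16],[85.5,-44.5,16]])],True,(255,255,0),1)
    cv2.imwrite(fn,o)
E
python3 - <<'E'
from ov import *
overlay(cv2.imread('pics/scene3.png'),'pics/ov3.png')
E
```

```text
(no output)
```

View pics/ov3.png

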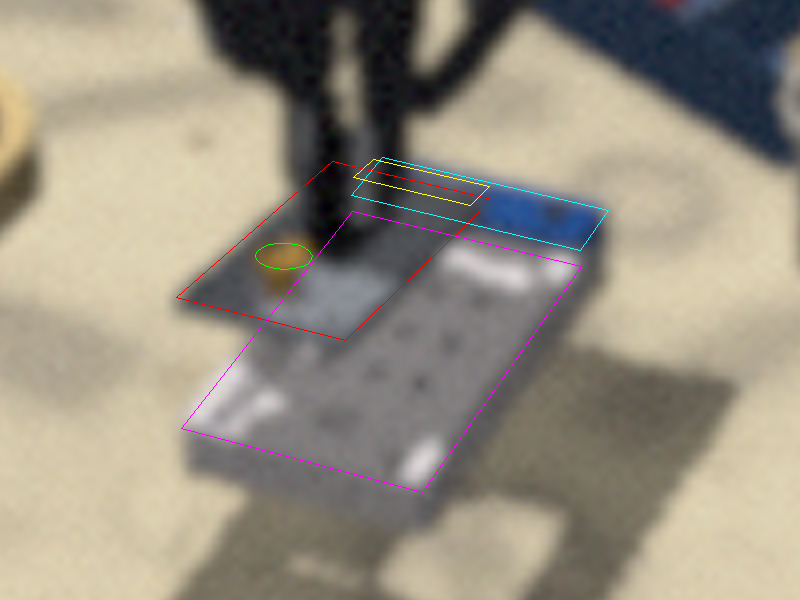

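```bash
python3 - <<'E'
from mv import *
rel(*tcp_for_tip(48,12,np.radians(10)))
rel(*tcp_for_tip(54,3.5,np.radians(10)))
E
```

```text
t 4.28 pos [510.7 123.7 113.8] rot [-2.9667e+00  2.0000e-04  1.9092e+00] F [-0.5 -0.2 -3.6] open 0.151
shift [0.0002, 0.0197, 0.0352] turn [-0.0003, 0.0003, 0.0003]
t 4.28 pos [510.7 123.7 113.8] rot [-2.9667e+00  2.0000e-04  1.9092e+00] F [-0.5 -0.2 -3.6] open 0.151
shift [0.0002, 0.0271, 0.0426] turn [-0.0003, 0.0003, 0.0003]
```

{"fn": "send_rows", "kwargs": {
  "plan": [
    [[0,0.01,0.018],[0,0,0],-1],
    [[0,0.0197,0.0352],[0,0,0],-1],
    [[0.0002,0.0235,0.039],[0,0,0],-1],
    [[0.0002,0.0271,0.0426],[0,0,0],-1],
    [[0.0002,0.0271,0.0426],[0,0,0],-1]
  ]
}}

```text
clock: 4.7
eef_pos: [529.2, 129.5, 67.0]
tcp_rot: [-2.966, 0.0, 1.908]
contact_force: [0.8, -0.8, -2.9]
opening: 0.149
```

```bash
python3 - <<'E'
from ov import *
im=viewer.grab_frame('scene')[:,:,::-1]; overlay(np.ascontiguousarray(im),'pics/ov4.png')
tip_now()
rel(*tcp_for_tip(64,2.5,np.radians(10)))
E
```

```text
tip(pocket) [54.1 -0.7  3.8] yaw,tilt,roll [-0.0006  0.1748 -0.0003] F [ 0.3 -0.6 -3.6] t 4.75 op 0.147
t 4.75 pos [529.1 129.7  67.5] rot [-2.9668e+00  3.0000e-04  1.9082e+00] F [ 0.5 -0.4 -3.6] open 0.147
shift [0.0007, 0.01, -0.0004] turn [-0.0003, 0.0002, -0.0006]
```

View pics/ov4.png

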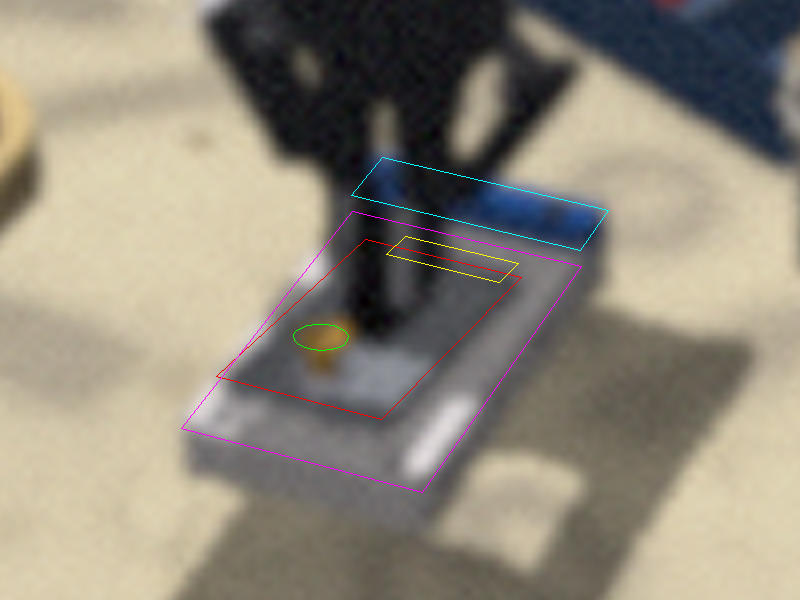

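{"fn": "send_rows", "kwargs": {
  "plan": [
    [[0.0003,0.003,0],[0,0,0],-1],
    [[0.0007,0.006,0],[0,0,0],-1],
    [[0.0007,0.008,0],[0,0,0],-1],
    [[0.0007,0.01,-0.0004],[0,0,0],-1],
    [[0.0007,0.01,-0.0004],[0,0,0],-1]
  ]
}}

```text
clock: 5.17
eef_pos: [538.8, 133.9, 66.5]
tcp_rot: [-2.968, 0.0, 1.908]
contact_force: [-0.5, 0.1, -3.4]
opening: 0.151
```

```bash
python3 - <<'E'
from ov import *
tip_now()
rel(*tcp_for_tip(70,1.5,np.radians(10)))
E
```

```text
tip(pocket) [64.7 -0.   2.8] yaw,tilt,roll [-0.0004  0.1739 -0.0004] F [-0.5  0.3 -3.4] t 5.17 op 0.151
t 5.17 pos [538.8 133.9  66.5] rot [-2.9677e+00  4.0000e-04  1.9084e+00] F [-0.5  0.1 -3.4] open 0.151
shift [-0.0, 0.0055, 0.0004] turn [0.0006, 0.0003, -0.0004]
```

No contact so far; the tongue is 4 mm under the lip. Advance on.

{"fn": "send_rows", "kwargs": {
  "plan": [
    [[0,0.002,0],[0,0,0],-1],
    [[0,0.004,0],[0,0,0],-1],
    [[0,0.0055,0.0004],[0,0,0],-1],
    [[0,0.0055,0.0004],[0,0,0],-1],
    [[0,0.0055,0.0004],[0,0,0],-1]
  ]
}}

```text
clock: 5.58
eef_pos: [544.0, 135.8, 65.0]
tcp_rot: [-2.968, 0.0, 1.908]
contact_force: [0.0, 1.6, -3.7]
opening: 0.155
```

```bash
python3 - <<'E'
from ov import *
tip_now()
rel(*tcp_for_tip(74,1.5,np.radians(10)))
E
```

```text
tip(pocket) [70.2  0.1  1.4] yaw,tilt,roll [-0.0005  0.1737 -0.0002] F [ 0.6  1.5 -3.7] t 5.58 op 0.155
t 5.58 pos [544.  135.8  65. ] rot [-2.9679e+00  2.0000e-04  1.9084e+00] F [ 0.   1.6 -3.7] open 0.155
shift [-0.0001, 0.0037, -0.0008] turn [0.0008, 0.0002, -0.0005]
```

Feel for the end wall in small steps.

{"fn": "send_rows", "kwargs": {
  "plan": [
    [[0,0.001,0],[0,0,0],-1],
    [[0,0.002,0],[0,0,0],-1],
    [[0,0.0025,0],[0,0,0],-1],
    [[0,0.003,0],[0,0,0],-1],
    [[0,0.003,0],[0,0,0],-1]
  ]
}}

```text
clock: 6.0
eef_pos: [546.7, 136.8, 64.5]
tcp_rot: [-2.968, 0.0, 1.908]
contact_force: [0.1, 1.4, -3.0]
opening: 0.148
```

```bash
python3 - <<'E'
from ov import *
tip_now()
rel(*tcp_for_tip(75,1.5,np.radians(10)))
E
```

```text
tip(pocket) [73.1  0.1  0.8] yaw,tilt,roll [-0.0005  0.1739 -0.0002] F [ 0.6  1.3 -3. ] t 6.0 op 0.148
t 6.0 pos [546.7 136.8  64.5] rot [-2.9677e+00  2.0000e-04  1.9084e+00] F [ 0.1  1.4 -3. ] open 0.148
shift [-0.0002, 0.0018, -0.001] turn [0.0006, 0.0001, -0.0005]
```

{"fn": "send_rows", "kwargs": {
  "plan": [
    [[0,0.0005,0],[0,0,0],-1],
    [[0,0.001,0],[0,0,0],-1],
    [[0,0.0015,0],[0,0,0],-1],
    [[0,0.002,0],[0,0,0],-1],
    [[0,0.002,0],[0,0,0],-1]
  ]
}}

```text
clock: 6.42
eef_pos: [547.5, 137.1, 64.2]
tcp_rot: [-2.965, 0.0, 1.908]
contact_force: [-6.5, -0.8, 2.9]
opening: 0.153
```

```bash
python3 - <<'E'
from ov import *
tip_now()
im=viewer.grab_frame('scene')[:,:,::-1]; overlay(np.ascontiguousarray(im),'pics/ov5.png')
E
```

```text
tip(pocket) [73.8  0.1  0.5] yaw,tilt,roll [-4.000e-04  1.766e-01 -1.000e-04] F [-6.4  1.4  2.9] t 6.42 op 0.153
```

View pics/ov5.png

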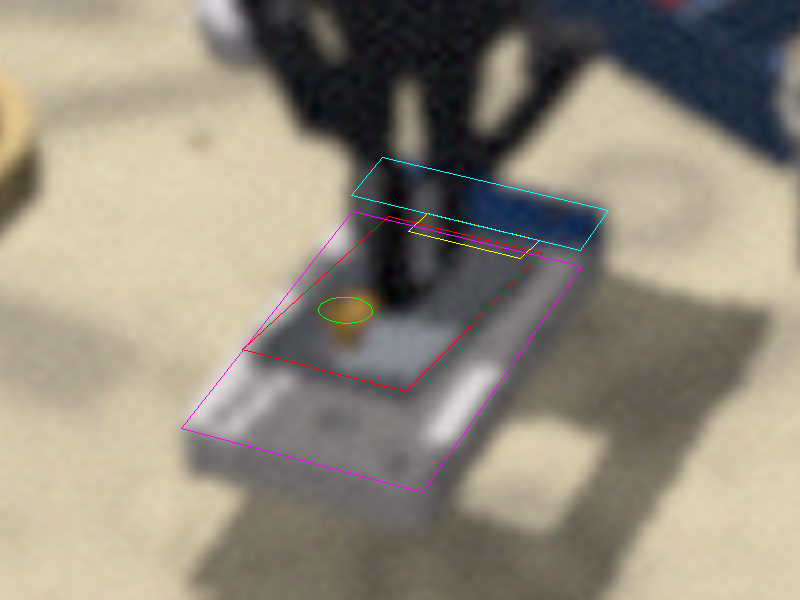

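```bash
python3 - <<'E'
from ov import *
tip_now()
for a in(10,7.5,5): rel(*tcp_for_tip(72.3,0.8,np.radians(a)))
E
```

```text
tip(pocket) [73.8  0.1  0.4] yaw,tilt,roll [-4.000e-04  1.765e-01 -1.000e-04] F [-5.3  0.6  1.9] t 6.47 op 0.152
t 6.47 pos [547.5 137.1  64.2] rot [-2.9651e+00  1.0000e-04  1.9084e+00] F [-5.2 -1.2  1.9] open 0.152
shift [-0.0002, -0.0016, 0.0] turn [-0.002, 0.0, -0.0004]
t 6.47 pos [547.5 137.1  64.2] rot [-2.9651e+00  1.0000e-04  1.9084e+00] F [-5.2 -1.2  1.9] open 0.152
shift [-0.0002, -0.0033, 0.0028] turn [-0.0456, 0.0001, -0.0004]
t 6.47 pos [547.5 137.1  64.2] rot [-2.9651e+00  1.0000e-04  1.9084e+00] F [-5.2 -1.2  1.9] open 0.152
shift [-0.0002, -0.0048, 0.0057] turn [-0.0892, 0.0001, -0.0004]
```

{"fn": "send_rows", "kwargs": {
  "plan": [
    [[-0.0002,-0.0016,0],[-0.002,0,0],-1],
    [[-0.0002,-0.0033,0.0028],[-0.0456,0,0],-1],
    [[-0.0002,-0.0048,0.0057],[-0.0892,0,0],-1],
    [[-0.0002,-0.0048,0.0057],[-0.0892,0,0],-1],
    [[-0.0002,-0.0048,0.0057],[-0.0892,0,0],-1]
  ]
}}

```text
clock: 6.88
eef_pos: [541.6, 134.9, 59.6]
tcp_rot: [-3.053, -0.0, 1.908]
contact_force: [-2.2, 2.1, -3.0]
opening: 0.15
```

```bash
python3 - <<'E'
from ov import *
im=viewer.grab_frame('scene')[:,:,::-1]; overlay(np.ascontiguousarray(im),'pics/ov6.png')
tip_now()
for a in(4,3,2): rel(*tcp_for_tip(72.3,0.6,np.radians(a)))
E
```

```text
tip(pocket) [72.   0.1  0.9] yaw,tilt,roll [-0.0006  0.0888  0.0001] F [-2.8  2.4 -3.3] t 6.93 op 0.154
t 6.93 pos [541.9 135.   59.6] rot [-3.0528e+00 -1.0000e-04  1.9082e+00] F [-3.4  1.3 -3.3] open 0.154
shift [-0.0001, -0.0004, 0.0015] turn [-0.019, -0.0002, -0.0006]
t 6.93 pos [541.9 135.   59.6] rot [-3.0528e+00 -1.0000e-04  1.9082e+00] F [-3.4  1.3 -3.3] open 0.154
shift [-0.0001, -0.0011, 0.0026] turn [-0.0364, -0.0002, -0.0006]
t 6.93 pos [541.9 135.   59.6] rot [-3.0528e+00 -1.0000e-04  1.9082e+00] F [-3.4  1.3 -3.3] open 0.154
shift [-0.0001, -0.0017, 0.0038] turn [-0.0539, -0.0002, -0.0006]
```

View pics/ov6.png

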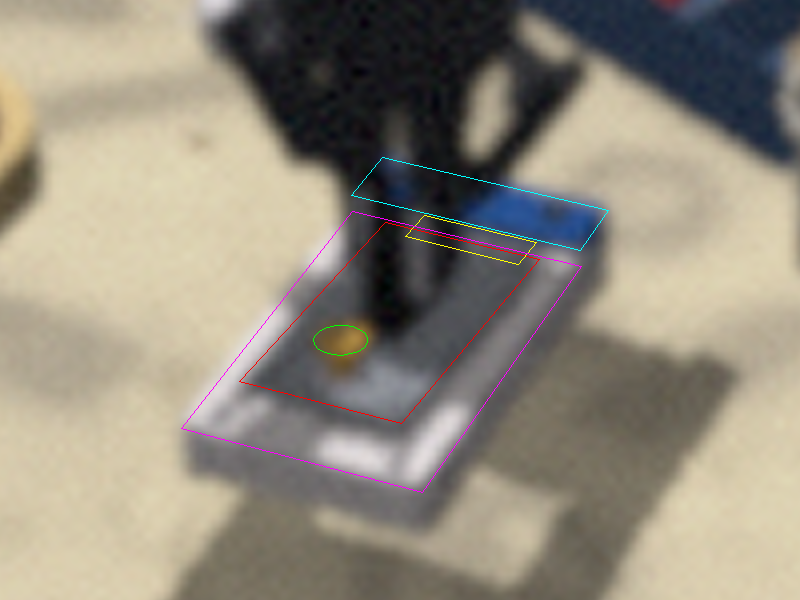

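{"fn": "send_rows", "kwargs": {
  "plan": [
    [[0,-0.0004,0.0015],[-0.019,0,0],-1],
    [[0,-0.0011,0.0026],[-0.0364,0,0],-1],
    [[0,-0.0017,0.0038],[-0.0539,0,0],-1],
    [[0,-0.0017,0.0038],[-0.0539,0,0],-1],
    [[0,-0.0017,0.0038],[-0.0539,0,0],-1]
  ]
}}

```text
clock: 7.35
eef_pos: [540.4, 134.5, 56.1]
tcp_rot: [-3.106, -0.0, 1.908]
contact_force: [-1.4, 1.2, -3.8]
opening: 0.148
```

```bash
python3 - <<'E'
from ov import *
tip_now()
for a in(1,0): rel(*tcp_for_tip(72.3,0.4,np.radians(a)))
E
```

```text
tip(pocket) [72.7  0.1  0.6] yaw,tilt,roll [-0.0006  0.0357  0.0002] F [-1.   1.6 -3.8] t 7.35 op 0.148
t 7.35 pos [540.4 134.5  56.1] rot [-3.1059e+00 -2.0000e-04  1.9082e+00] F [-1.4  1.2 -3.8] open 0.148
shift [-0.0001, -0.0011, 0.0014] turn [-0.0183, -0.0002, -0.0006]
t 7.35 pos [540.4 134.5  56.1] rot [-3.1059e+00 -2.0000e-04  1.9082e+00] F [-1.4  1.2 -3.8] open 0.148
shift [-0.0001, -0.0017, 0.0025] turn [-0.0357, -0.0002, -0.0006]
```

Tail is past the end wall's top with no resistance; finish lowering flat.

{"fn": "send_rows", "kwargs": {
  "plan": [
    [[0,-0.0006,0.0007],[-0.01,0,0],-1],
    [[0,-0.0011,0.0014],[-0.0183,0,0],-1],
    [[0,-0.0017,0.0025],[-0.0357,0,0],-1],
    [[0,-0.0017,0.0025],[-0.0357,0,0],-1],
    [[0,-0.0017,0.0025],[-0.0357,0,0],-1]
  ]
}}

```text
clock: 7.77
eef_pos: [538.6, 133.9, 53.7]
tcp_rot: [-3.141, -0.0, 1.908]
contact_force: [-0.9, 2.5, -3.9]
opening: 0.149
```

```bash
python3 - <<'E'
from ov import *
im=viewer.grab_frame('scene')[:,:,::-1]; overlay(np.ascontiguousarray(im),'pics/ov7.png')
tip_now()
rel(*tcp_for_tip(72.,-0.1,0))
E
```

```text
tip(pocket) [72.2  0.1  0.4] yaw,tilt,roll [-0.0006  0.0006  0.0002] F [-0.6  1.3 -2.5] t 7.82 op 0.152
t 7.82 pos [538.6 133.9  53.7] rot [-3.1410e+00 -2.0000e-04  1.9082e+00] F [-1.   1.  -2.5] open 0.152
shift [-0.0001, -0.0002, 0.0006] turn [-0.0006, -0.0002, -0.0006]
```

View pics/ov7.png

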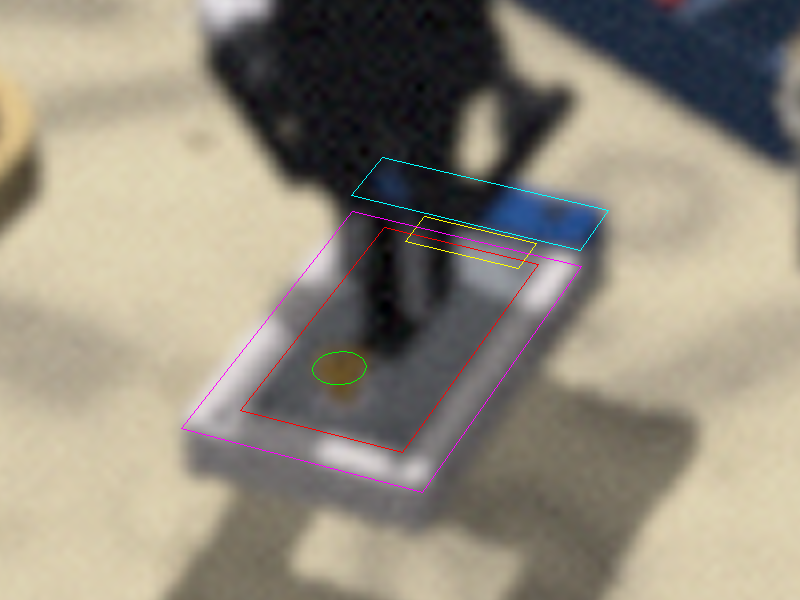

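{"fn": "send_rows", "kwargs": {
  "plan": [
    [[0,0,0.0005],[0,0,0],-1],
    [[0,0,0.001],[0,0,0],-1],
    [[0,0,0.0014],[0,0,0],-1],
    [[0,0,0.0014],[0,0,0],-1],
    [[0,0,0.0014],[0,0,0],-1]
  ]
}}

```text
clock: 8.23
eef_pos: [538.5, 133.8, 53.2]
tcp_rot: [-3.14, -0.0, 1.908]
contact_force: [-7.7, 0.7, 11.6]
opening: 0.149
```

```bash
python3 - <<'E'
from ov import *
tip_now()
E
```

```text
tip(pocket) [72.   0.1 -0.1] yaw,tilt,roll [-0.0006  0.0012  0.0002] F [-7.1  3.2 11.6] t 8.23 op 0.149
```

{"fn": "send_rows", "kwargs": {
  "plan": [
    [[0,0,-0.0005],[0,0,0],-0.6],
    [[0,0,-0.0005],[0,0,0],-0.3],
    [[0,0,-0.0005],[0,0,0],-0.3],
    [[0,0,-0.01],[0,0,0],-0.3],
    [[0,0,-0.04],[0,0,0],-0.3]
  ]
}}

```text
clock: 8.65
eef_pos: [536.1, 133.1, 90.7]
tcp_rot: [-3.134, -0.001, 1.908]
contact_force: [-0.0, 0.2, -0.9]
opening: 0.349
```

{"fn": "send_rows", "kwargs": {
  "plan": [
    [[0,0,-0.03],[0,0,0],-0.3],
    [[0,-0.03,-0.03],[0,0,0],-0.6],
    [[0,-0.06,-0.03],[0,0,0],-1],
    [[0,-0.1,-0.03],[0,0,0],-1],
    [[0,-0.14,-0.03],[0,0,0],-1]
  ]
}}

```text
clock: 9.07
eef_pos: [403.4, 86.5, 122.4]
tcp_rot: [-3.135, -0.0, 1.908]
contact_force: [-0.1, -0.6, -0.0]
opening: -0.001
```

```bash
python3 - <<'E'
from ov import *
for n in('scene','top'):
    im=viewer.grab_frame(n)[:,:,::-1]; cv2.imwrite(f'pics/{n}8.png',im); crop(im,230,188 if n=='scene' else 210,100,75,8,f'pics/{n}8z.png')
s=status.sense(); print(s['clock'],s['eef_pos'],s['tcp_rot'],s['contact_force'],s['opening'])
E
```

```text
9.1667 [397.05167738  84.87056623 121.16617819] [-3.12665738e+00 -1.44273958e-03  1.90786171e+00] [-0.00986048 -0.14215716 -0.23969325] -0.0010865752647938648
```

View pics/scene8z.png

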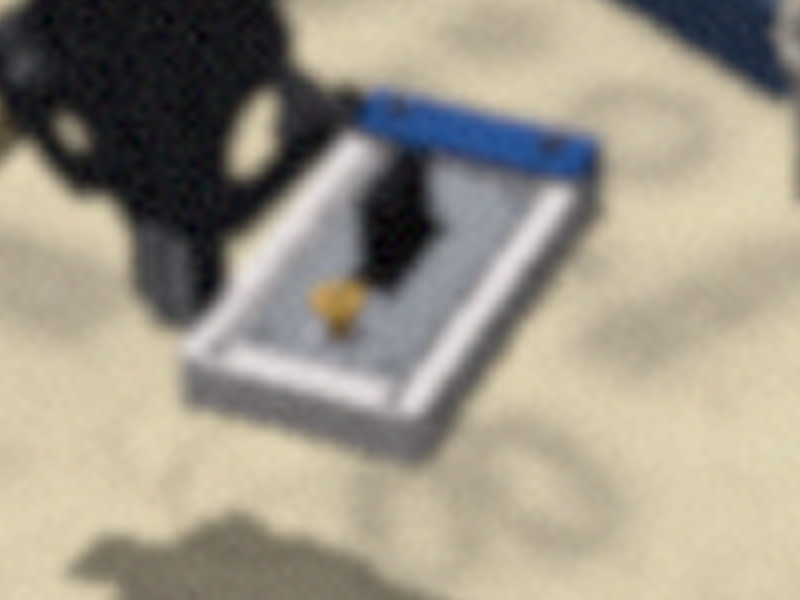

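View pics/top8z.png

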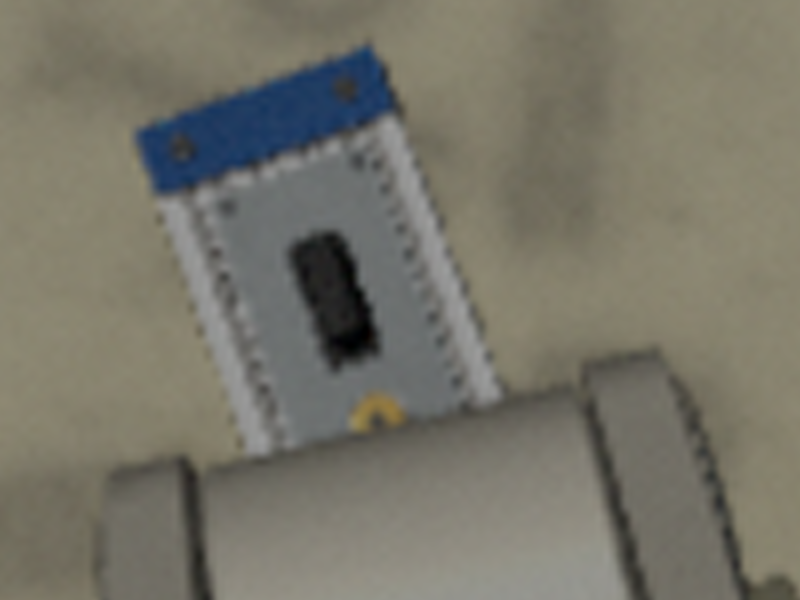

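```bash
python3 - <<'E'
from ov import *
rel([492.8,117.7,75],down(YB))
E
```

```text
t 9.17 pos [397.1  84.9 121.2] rot [-3.1267e+00 -1.4000e-03  1.9079e+00] F [-0.  -0.1 -0.2] open -0.001
shift [-0.0008, 0.1019, 0.0446] turn [-0.0149, -0.0014, -0.0009]
```

{"fn": "send_rows", "kwargs": {
  "plan": [
    [[0,0.035,0],[-0.0149,-0.0014,0],-1],
    [[0,0.07,0.01],[-0.0149,-0.0014,0],-1],
    [[-0.0008,0.1019,0.03],[-0.0149,-0.0014,-0.0009],-1],
    [[-0.0008,0.1019,0.0446],[-0.0149,-0.0014,-0.0009],-1],
    [[-0.0008,0.1019,0.0446],[-0.0149,-0.0014,-0.0009],-1]
  ]
}}

```text
clock: 9.58
eef_pos: [493.3, 117.9, 73.2]
tcp_rot: [-3.139, -0.0, 1.909]
contact_force: [-2.2, -0.6, -0.3]
opening: 0.002
```

```bash
python3 - <<'E'
from ov import *
im=viewer.grab_frame('scene')[:,:,::-1]; crop(im,230,188,100,75,8,'pics/s9z.png')
rel([492.8,117.7,62],down(YB))
E
```

```text
t 9.63 pos [492.1 117.5  74.1] rot [-3.1383e+00 -3.0000e-04  1.9089e+00] F [-0.7  0.  -0.6] open 0.003
shift [-0.0001, 0.0007, 0.0121] turn [-0.0033, -0.0003, 0.0001]
```

View pics/s9z.png

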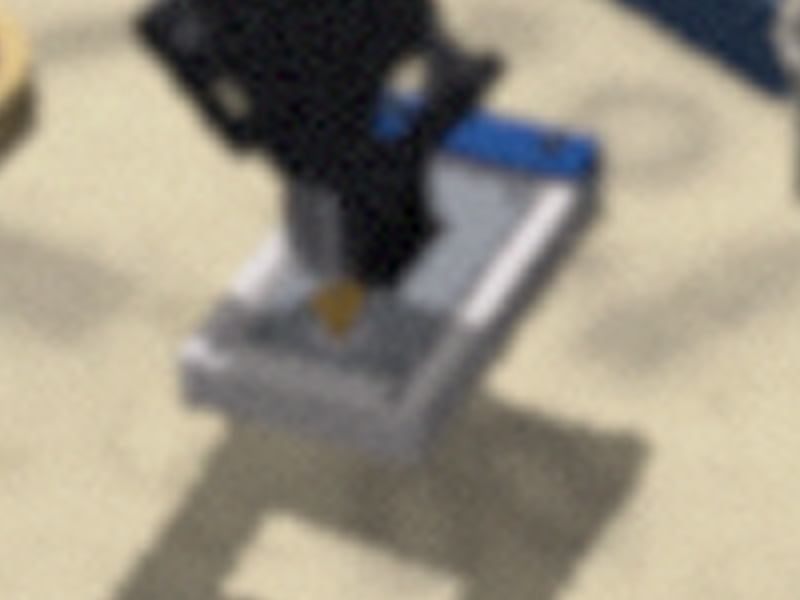

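{"fn": "send_rows", "kwargs": {
  "plan": [
    [[0,0.0007,0.005],[-0.0033,0,0],-1],
    [[0,0.0007,0.01],[-0.0033,0,0],-1],
    [[0,0.0007,0.013],[-0.0033,0,0],-1],
    [[0,0.0007,0.016],[-0.0033,0,0],-1],
    [[0,0.0007,0.017],[-0.0033,0,0],-1]
  ]
}}

```text
clock: 10.05
eef_pos: [492.5, 117.6, 57.3]
tcp_rot: [3.142, -0.0, 1.909]
contact_force: [-2.2, -0.2, 6.4]
opening: 0.002
```

{"fn": "send_rows", "kwargs": {
  "plan": [
    [[0,0,0.001],[0,0,0],-1],
    [[0,0,0.002],[0,0,0],-1],
    [[0,0,0.003],[0,0,0],-1],
    [[0,0,0.004],[0,0,0],-1],
    [[0,0,0.004],[0,0,0],-1]
  ]
}}

```text
clock: 10.47
eef_pos: [492.5, 117.6, 53.9]
tcp_rot: [3.141, -0.0, 1.909]
contact_force: [-1.1, -0.9, 3.9]
opening: -0.002
```

{"fn": "send_rows", "kwargs": {
  "plan": [
    [[0,0,0.001],[0,0,0],-1],
    [[0,0,0.002],[0,0,0],-1],
    [[0,0,0.003],[0,0,0],-1],
    [[0,0,0.004],[0,0,0],-1],
    [[0,0,0.005],[0,0,0],-1]
  ]
}}

```text
clock: 10.88
eef_pos: [492.5, 117.6, 49.5]
tcp_rot: [3.141, -0.0, 1.909]
contact_force: [-1.6, -1.1, 7.0]
opening: -0.002
```

{"fn": "send_rows", "kwargs": {
  "plan": [
    [[0,0,0.0005],[0,0,0],-1],
    [[0,0,0.001],[0,0,0],-1],
    [[0,0,0.0015],[0,0,0],-1],
    [[0,0,0.002],[0,0,0],-1],
    [[0,0,0.002],[0,0,0],-1]
  ]
}}

```text
clock: 11.3
eef_pos: [492.5, 117.6, 48.0]
tcp_rot: [3.14, -0.0, 1.909]
contact_force: [-3.0, -0.3, 7.9]
opening: 0.001
```

{"fn": "send_rows", "kwargs": {
  "plan": [
    [[0,0,0.0005],[0,0,0],-1],
    [[0,0,0.001],[0,0,0],-1],
    [[0,0,0.0015],[0,0,0],-1],
    [[0,0,0.002],[0,0,0],-1],
    [[0,0,0.002],[0,0,0],-1]
  ]
}}

```text
clock: 11.72
eef_pos: [492.6, 117.6, 47.8]
tcp_rot: [3.14, -0.0, 1.909]
contact_force: [-7.5, -1.8, 27.4]
opening: 0.001
```

{"fn": "send_rows", "kwargs": {
  "plan": [
    [[0,0,-0.01],[0,0,0],-1],
    [[0,0,-0.04],[0,0,0],-1],
    [[0,0,-0.07],[0,0,0],-1],
    [[0,-0.04,-0.08],[0,0,0],-1],
    [[0,-0.08,-0.09],[0,0,0],-1]
  ]
}}

```text
clock: 12.13
eef_pos: [418.5, 91.4, 139.4]
tcp_rot: [3.135, 0.0, 1.909]
contact_force: [-0.3, -0.3, 0.1]
opening: 0.001
```

{"fn": "send_rows", "kwargs": {
  "plan": [
    [[0.03,-0.02,-0.02],[0,0,0],-1],
    [[0.07,-0.03,-0.03],[0,0,0],-1],
    [[0.11,-0.03,-0.04],[0,0,0],-1],
    [[0.15,-0.03,-0.05],[0,0,0],-1],
    [[0.19,-0.03,-0.06],[0,0,0],-1]
  ]
}}

```text
clock: 12.55
eef_pos: [325.8, 261.9, 200.3]
tcp_rot: [3.134, -0.0, 1.908]
contact_force: [1.0, -0.2, -0.3]
opening: 0.005
```

```bash
python3 - <<'E'
from ov import *
for n in('scene','top'):
    im=viewer.grab_frame(n)[:,:,::-1]; cv2.imwrite(f'pics/{n}10.png',im); crop(im,230,188 if n=='scene' else 210,100,75,8,f'pics/{n}10z.png')
s=status.sense(); print(s['clock'],s['eef_pos'],s['qvel'].round(3))
E
```

```text
12.65 [326.16090844 265.74090052 201.26575973] [-0.09   0.009  0.054 -0.034 -0.015 -0.107]
```

View pics/scene10z.png

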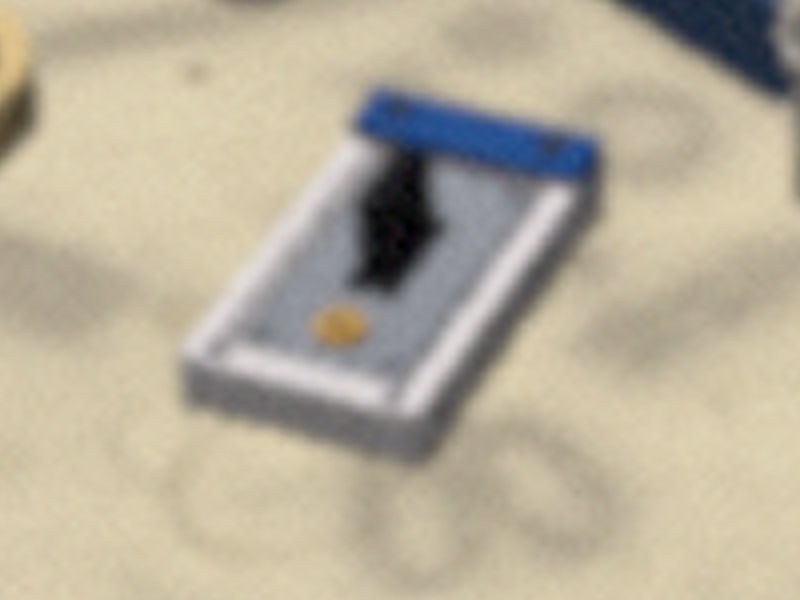

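View pics/top10z.png

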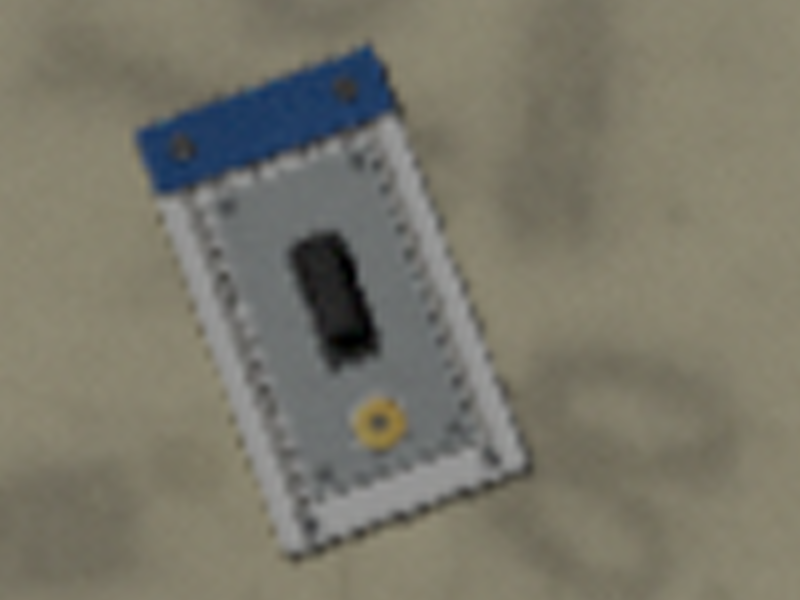

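View pics/top10.png

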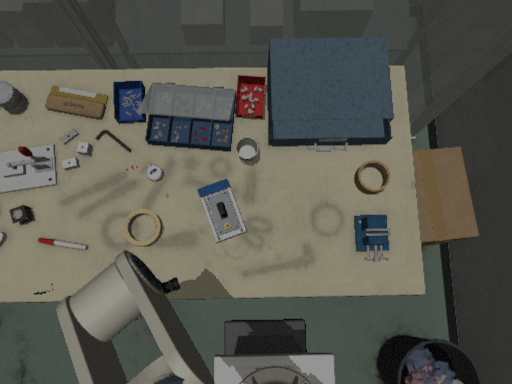

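{"fn": "send_rows", "kwargs": {
  "plan": [
    [[0,0,0],[0,0,0],-1],
    [[0,0,0],[0,0,0],-1],
    [[0,0,0],[0,0,0],-1],
    [[0,0,0],[0,0,0],-1],
    [[0,0,0],[0,0,0],-1]
  ]
}}

```text
clock: 13.07
eef_pos: [326.5, 264.6, 200.9]
tcp_rot: [3.132, -0.002, 1.912]
contact_force: [0.3, -0.6, 0.3]
opening: 0.004
```

```bash
python3 -c "
from rig import job
print(job.sign_off())"
```

```text
the job is handed in; nothing more can be done
None
```

The cover plate is in the pocket with its tongue under the blue lip, the bushing is pressed home, and I handed the job in at about 13 s of the 45 s allowed.

- **Plate:** I held it by the handle, tilted it 10°, and slid the tongue in until it touched something at tip x = 73.8 mm. I took that to be the end wall, which is listed at 73.5 mm. I then backed off 1.5 mm and lowered it flat. Pressed against the floor, the tip read 0.1 mm below floor height with almost no tilt, and then I let go.
- **Bushing:** I pressed it straight down with closed jaws at about 4–8 N. It hit a hard stop at 27 N with the tool at z = 47.8 mm; 48 mm was expected for fully home.
- **Last pictures:** Both cameras show the plate flat in the pocket and the bushing's shoulder on the plate. The cup, tape rolls and counter look unmoved, and the arm is clear of everything.
- **What disagreed:** The scene camera overlay was off by about 1 pixel (roughly 2 mm) on both plate and base. The grasp also ended about 3 mm from where I aimed, because I read the tool pose before the arm had settled. I corrected for that offset when placing the plate.

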